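Fetch the spray can from the cupboard with the lift-catch door

TASK

Fetch the tall spray can out of the small steel cupboard and stand it upright in the drip tray. The cupboard's door is held by a lift catch that lets go only in one narrow band of handle height, different every time: keep hold of the handle, raise it little by little and feel with light pulls for where it gives, then swing the door wide open. Take the tall can out of the rack on the inside of the door; leave the jar standing in the rack and the door open, and knock nothing over.

Things in the scene. Friction and masses are not known exactly. Their poses are not given: they have to be found in the camera images.
- cupboard: Grey steel bench cupboard, 220 deep (x) x 270 wide (y) x 250 high, fixed. Origin: centre of its underside, z up; its front faces its own -x (towards the robot). One door covers the front, hinged at its +y (left) edge: 266 wide, 240 high, 18 thick, lower edge 6 above the bench, top edge at 246.
- door (a joint): Door angle in rad: 0 shut, grows as the free (-y) edge swings out towards the robot, stop at 1.9. Hinge friction about 0.25 N m, so it stays where it is left. While the catch holds, the handle gives only 1 to 3 mm when pulled.
- hinge (a point): Point on the upright hinge axis: foot of the door's outer face at its +y edge, 6 above the bench. Its axes turn with the door: x through the door to its inner side, -y from the hinge along the door to its free edge, z up.
- handle (a point): Top end of the door handle, an upright round steel bar, 14 diameter, 115 long, hanging down from here; 246 above the bench at rest. In the hinge's axes at x -38, y -236: 31 free behind the bar. Standoffs 10 thick run to the door 64 and 108 below the top. Pinch it from above, fingers to its two sides along the door; it can turn in the grip as the door swings.
- latch (a joint): Lift of the handle bar straight up in m: 0 at rest, stop at 0.056; a spring (4.5 N at rest, 8 N at the stop) pulls it down. The door swings free only while the lift is within a band about 8 mm high, its middle anywhere from 0.014 to 0.046, unknown and unseen; outside it the catch blocks firmly and hard pulls (over 25 N) may jam it. Past 0.1 rad of door angle the lift no longer matters.
- rack (a point): Centre of the floor of the steel rack on the door's inner side: in the hinge's axes x 55, y -118, z 30, its axes the same and turning with the door. Two open-topped cells along the door, centres at y +45 and -45 from here, each about 84 along the door x 70 deep, walls 50 high. Floor 36 above the bench; the door's inner face is 37 away.
- tall_can: The can to fetch: aluminium spray can, 52 diameter, with a white cap 42 in diameter; 195 tall (body 150, cap the top 45), 0.2 to 0.4 kg. Stands in either cell of the door rack, its top 231 above the bench (door's top edge 246). Origin: centre of its underside, z up. Grip the cap from above.
- jar: Grey round jar with a steel lid, 60 in diameter and 95 tall, standing in the other cell of the door rack. Origin: centre of its underside, z up. It must stay there.
- tray: Shallow open steel drip tray, 200 (x) x 160 (y) x 28 high, walls 4 to 5 thick, fixed to the bench. Origin: centre of its underside; its inner floor is about 5 above it.
- short_can: A bystander on the bench: a similar but shorter spray can, 58 in diameter, 130 tall. Origin: centre of its underside, z up. Leave it standing.
- oil_bottle: A bystander on the bench: white round bottle, 60 in diameter, 150 tall. Origin: centre of its underside, z up. Leave it standing.
- filler_tin: A bystander on the bench: round steel tin with a paper label, 84 in diameter, 110 tall. Origin: centre of its underside, z up. Leave it standing.

How it is judged:
On the way, in this order (a step that is already met when the one before it is completed fails the run):
1. the door stands wide open (over 1.2 rad, about 70 degrees) (value of joint door above 1.2 rad), for 0.2 s.
2. the tall can is lifted clear of the door rack (z of tall_can in the frame of rack above 0.055 m), for 0.1 s.
At the end, for the whole second after the job is handed in: The tall can stands upright (within 0.1 rad) and at rest on the tray's floor, its axis inside the tray's walls; the door is still open by more than 1.0 rad; the jar stands in the door rack (x of tall_can in the frame of tray between -0.08 and 0.08 m and y of tall_can in the frame of tray between -0.06 and 0.06 m and z of tall_can in the frame of tray below 0.012 m and angle between tall_can's own z axis and vertical below 0.1 rad and linear speed of tall_can below 0.02 m/s and value of joint door above 1 rad and horizontal distance between jar and rack below 0.085 m and z of jar in the frame of rack below 0.02 m and angle between jar's own z axis and vertical below 0.2 rad); the robot touches nothing.
It fails at once if the tall can is tipped over (more than 0.7 rad) (angle between tall_can's own z axis and vertical above 0.7 rad).
It fails at once if the jar is tipped over (angle between jar's own z axis and vertical above 0.7 rad).
It fails at once if the short can is knocked over (angle between short_can's own z axis and vertical above 0.7 rad).
It fails at once if the oil bottle is knocked over (angle between oil_bottle's own z axis and vertical above 0.7 rad).
It fails at once if the filler tin is knocked over (angle between filler_tin's own z axis and vertical above 0.7 rad).
It also fails if it takes over 64 s, if anything falls off the work surface, if the arm or the gripper's body presses on something with over 40 N, if the wrist force passes 120 N, or if a joint passes its speed limit or range.

ROBOT

A 7-joint arm with a two-finger parallel gripper is mounted at the origin on the work surface. World frame = base frame: x ahead of the robot, y to its left, z up, the work surface at z = 0. Lengths are in m, angles in rad, forces in N, time in s.
With the tool pointing down it reaches from about 0.425 to 0.925 m from the base axis. Payload 6.8 kg.
Tool frame: the origin (TCP) lies on the front face of the gripper's body, between the roots of the fingers; the fingertips stand 80 mm ahead of it and the grasp point (between the pads) lies manip.grip_point_offset ahead of it (manip.grip_point_offset is the distance from the TCP to the grasp point, in m); z points along the fingers, y is the line along which they close (so a half turn about z gives the same grasp; the last joint's range is limited). The gripper opens to 88 mm and grips with 3 to 60 N. Pads are 20 mm wide; open, the fingers measure 115 mm over their backs; the gripper's body (75 mm by 178 mm) begins 61 mm behind the grasp point.
Start: joints at [-1.361, 0.477, 0.022, 1.555, -0.011, 1.109, -0.083], TCP at [0.211, 0.641, 0.303] pointing down, gripper open.
Joint ranges: [-2.96, 2.96], [-0.34, 2.1], [-1.41, 1.46], [0.24, 2.44], [-1.37, 4.51], [0.17, 1.92], [-2.96, 2.96]. Speed limits (rad/s): [2.39, 2.39, 3.14, 3.14, 3.14, 3.14, 3.14].

INTERFACE

Orientations are given as a unit quaternion [x, y, z, w].
In Python, from station import manip gives the robot as it stands. The module is installed in compiled form; this text tells all that it offers. Calls block until the motion is done:
- manip.reach(position, orientation): joint-space move of the TCP to a pose.
- manip.line_to(position, feed=0.15, rot=None): straight line of the TCP; rot=None keeps the orientation; feed is the mean speed in m/s.
- manip.move_j(angles): joint-space move.
- manip.grip(opening, squeeze=None): finger opening in m; squeeze is the grip in N (None keeps the last); returns when the fingers have stopped.
- manip.dwell(seconds).
- manip.ik(position, orientation): joint angles nearest the present ones, or None.
- manip.state(): the state.
- manip.read_camera(name): name is "scene" or "top" or "wrist"; returns a dict with "frame" (480x640x3 uint8, blue, green, red), "range_z" (480x640 float32, m along the optical axis (not along the pixel's ray), 0 where there is no reading), "fx", "fy", "cx", "cy" (pixels), "rvec" (rotation vector, rad) and "tvec" (3), from world to camera coordinates, as OpenCV has them; the wrist camera has in their place "mount" (4x4, takes a point from camera to tool coordinates, whose origin is the TCP and whose axes are the flange's). Camera axes: x right, y down, z forward; pixel columns grow to the right and rows downward; lengths in m; the calibration is good to about 2 mm. A picture is of the moment at which its call begins: read the wrist's pose just before it.
A pose or a line that the arm cannot do raises manip.PlanningError and nothing moves.
- manip.job_done(): hands the job in; it is judged then, once.
Trained networks look in the newest picture that a camera, given by its name, has taken for a name from the list of things; names that differ only in an ending like _2 or _b are one class to them, and where a whole thing is asked for, a point or a joint stands for the part that bears it (a point fixed in the world has none). Each returns a list of dicts, best first, with "confidence" (0 to 1); they miss things now and then, are a little off and sometimes report something else, mostly with a low value. They report only what shows in the picture. A call takes as long as a camera call.
- manip.masks_of(camera, query): "pixels" (480x640 bool, what is visible of it) and "location" ([column, row] in pixels, amid what is visible of it).
The state is a dict: "t": time; "q": joint angles; "qd": joint speeds; "effort": joint torques, N m; "tool_pos": TCP position; "tcp_rot": TCP orientation; "ft_force": force on the tool from outside, world axes, zero at the start; "moment": the same for the moment, N m; "finger_gap": finger opening in m; "finger_force": force on a finger pad.
Only numpy, scipy, OpenCV 4.12 (cv2) and the standard library are available. Lean on these libraries where they do the work, as an engineer would, in place of code of your own. Each camera call takes 0.05 s, during which the arm holds its last target. There are 200 camera calls.

## Working session

There is one attempt and no reset: what is moved stays moved. The work goes in short steps, each a Python script; the robot and the scene stay as the last script left them, time stands still between calls to the robot, and variables do not carry over. Pictures are saved under pics/ and viewed, at most 10 in all, crops included, and the job is handed in when it is done.

```bash
mkdir -p pics; ls
cat > h.py <<'E'
from station import manip
import numpy as np, cv2
from scipy.spatial.transform import Rotation as R
def shot(cam):
    s=manip.state(); c=manip.read_camera(cam)
    if 'mount' in c:
        T=np.eye(4); T[:3,:3]=R.from_quat(s['tcp_rot']).as_matrix(); T[:3,3]=s['tool_pos']
        c['T']=T@np.array(c['mount'])
    else:
        W=np.eye(4); W[:3,:3]=cv2.Rodrigues(np.array(c['rvec'],float))[0]; W[:3,3]=np.ravel(c['tvec']); c['T']=np.linalg.inv(W)
    return c
def cloud(c):
    v,u=np.mgrid[:480,:640]; z=c['range_z']
    P=np.stack([(u-c['cx'])/c['fx']*z,(v-c['cy'])/c['fy']*z,z],-1)@c['T'][:3,:3].T+c['T'][:3,3]
    P[z<=0]=np.nan
    return P
def down(yaw):  # tool down, tool y axis (closing line) at angle yaw in world xy
    y=np.array([np.cos(yaw),np.sin(yaw),0]); z=np.array([0,0,-1.]); x=np.cross(y,z)
    return R.from_matrix(np.stack([x,y,z],1)).as_quat()
E
python3 - <<'E'
from h import *
print(manip.grip_point_offset, manip.state())
for cam in ['scene','top']:
    c=shot(cam); cv2.imwrite(f'pics/{cam}0.png',c['frame']); P=cloud(c)
    print(cam,'campos',c['T'][:3,3])
    for n in ['cupboard','door','handle','tray','short_can','oil_bottle','filler_tin','tall_can','jar']:
        for m in manip.masks_of(cam,n)[:2]:
            if m['confidence']<.3: continue
            p=P[m['pixels']]; p=p[~np.isnan(p[:,0])]
            if len(p)>5: 
                t=p[p[:,2]>np.percentile(p[:,2],98)-.006]
                print(n,round(m['confidence'],2),np.round(m['location']),len(p),'lo',np.percentile(p,2,0).round(3),'hi',np.percentile(p,98,0).round(3),'topmean',t.mean(0).round(3))
E
```

```text
pics
0.0613 {'t': 0.0, 'q': array([-1.36112634,  0.4777785 ,  0.02237345,  1.55639862, -0.01146591,
        1.10930938, -0.0831027 ]), 'qd': array([-0.00079866,  0.00039132, -0.00159197, -0.00095967,  0.00089913,
       -0.00067923,  0.0003701 ]), 'effort': array([-7.52191909e-05, -5.82854033e+01,  1.53453961e+00, -2.72614324e+01,
       -5.43509948e-02,  1.68473145e-02,  1.60899199e-04]), 'tool_pos': array([0.21079503, 0.6407789 , 0.30171907]), 'tcp_rot': array([ 1.58214966e-01,  9.87404297e-01, -8.81186694e-04, -5.21613561e-05]), 'ft_force': array([-0.74861338,  0.10894759, -0.12490418]), 'moment': array([ 0.04272688, -0.01647198,  0.03282603]), 'finger_force': 0.0, 'finger_gap': 0.0878473570245148}
scene campos [ 0.80902464 -0.31469397  1.060599  ]
cupboard 0.85 [414. 215.] 19875 lo [ 0.665 -0.068  0.041] hi [0.905 0.204 0.256] topmean [0.798 0.072 0.252]
door 0.8 [353. 206.] 1768 lo [ 0.62  -0.069 -0.001] hi [0.697 0.193 0.25 ] topmean [0.675 0.053 0.246]
handle 0.67 [325. 223.] 283 lo [ 0.587 -0.051 -0.003] hi [0.666 0.035 0.247] topmean [ 0.641 -0.045  0.245]
tray 0.87 [222. 28
[... 893 characters left out ...]
topmean [0.676 0.057 0.246]
handle 0.52 [296. 221.] 117 lo [ 0.636 -0.051  0.   ] hi [ 0.673 -0.032  0.249] topmean [ 0.642 -0.045  0.246]
tray 0.8 [383. 296.] 5268 lo [ 0.396 -0.343 -0.002] hi [ 0.597 -0.168  0.029] topmean [ 0.494 -0.252  0.028]
short_can 0.74 [363. 202.] 544 lo [ 0.69  -0.222  0.014] hi [ 0.737 -0.169  0.135] topmean [ 0.718 -0.196  0.131]
oil_bottle 0.82 [435. 209.] 696 lo [ 0.675 -0.398  0.001] hi [ 0.73  -0.344  0.153] topmean [ 0.705 -0.374  0.15 ]
filler_tin 0.9 [477. 233.] 1305 lo [ 0.61  -0.502  0.011] hi [ 0.687 -0.428  0.115] topmean [ 0.651 -0.469  0.111]
tall_can 0.45 [242. 162.] 16456 lo [ 0.657 -0.058  0.051] hi [0.903 0.206 0.257] topmean [0.8   0.078 0.253]
```

Run:
```python
from h import *
for cam in ['scene','top']:
    c=shot(cam); P=cloud(c)
    for n,lo in [('cupboard',.2495),('door',.238),('tray',.02)]:
        m=manip.masks_of(cam,n)[0]; p=P[m['pixels']]; p=p[(p[:,2]>lo)&((p[:,2]<.2495)|(n!='door'))]
        if n=='door': p=p[np.abs(p[:,0]-np.median(p[:,0]))<.015]
        r=cv2.minAreaRect((p[:,:2]*1000).astype(np.float32)); print(cam,n,len(p),np.round(r[0],1),np.round(r[1],1),round(r[2],2))
    m=manip.masks_of(cam,'handle')[0]; p=P[m['pixels']]; p=p[(p[:,2]>.238)&(p[:,0]<.655)]; print('handle',len(p),p.mean(0),p.min(0),p.max(0))
a=[cv2.imread(f'pics/{k}0.png') for k in('scene','top')]
cv2.imwrite('pics/both.png',cv2.resize(np.hstack([a[0][100:460,120:520],a[1][100:460,120:520]]),None,fx=1,fy=1))
```

```text
scene cupboard 10856 [786.1  76.2] [233.9 271. ] 6.74Traceback (most recent call last):
  File "<stdin>", line 5, in <module>
IndexError: list index out of range
```

Run:
```python
from h import *
for cam in ['scene','top']:
    P=cloud(shot(cam)).reshape(-1,3); P=P[~np.isnan(P[:,0])]
    x,y,z=P.T
    for n,k in [('cupboard',(z>.2485)&(z<.262)&(x>.66)&(x<.95)&(y>-.12)&(y<.28)),('front',(z>.236)&(z<.262)&(x>.655)&(x<.95)&(y>-.12)&(y<.28)),
                ('tray',(z>.02)&(z<.035)&(x>.37)&(x<.62)&(y>-.37)&(y<-.14))]:
        p=P[k]; r=cv2.minAreaRect((p[:,:2]*1000).astype(np.float32)); print(cam,n,len(p),np.round(r[0],1),np.round(r[1],1),round(r[2],2),np.round(cv2.boxPoints(r)).tolist(),np.median(p[:,2]))
    p=P[(z>.236)&(z<.256)&(x>.62)&(x<.655)&(y<-.02)&(y>-.08)]; print('handle',len(p),p.mean(0),p.min(0),p.max(0))
a=[cv2.imread(f'pics/{k}0.png') for k in('scene','top')]
cv2.imwrite('pics/both.png',np.hstack([a[0][100:460,120:520],a[1][100:460,120:520]]))
```

```text
scene cupboard 13388 [785.7  76.4] [234.9 272.3] 6.73 [[653.0, 198.0], [685.0, -73.0], [918.0, -45.0], [886.0, 225.0]] 0.25092090262535255
scene front 16423 [782.4  76.1] [242.2 272.5] 6.71 [[646.0, 197.0], [678.0, -73.0], [919.0, -45.0], [887.0, 226.0]] 0.2503676019618395
scene tray 697 [ 494.3 -253.5] [201.4 161.1] 17.24 [[374.0, -206.0], [422.0, -360.0], [614.0, -301.0], [567.0, -147.0]] 0.027262515982218183
handle 47 [ 0.64131896 -0.0457927   0.2445111 ] [ 0.63435617 -0.05091322  0.2375162 ] [ 0.64716814 -0.03846585  0.24881906]
top cupboard 11508 [784.7  76.2] [243.2 270.3] 6.61 [[648.0, 196.0], [679.0, -72.0], [921.0, -44.0], [890.0, 224.0]] 0.25159728937209935
top front 14609 [785.2  76.7] [244.3 271.2] 6.61 [[648.0, 197.0], [679.0, -72.0], [922.0, -44.0], [891.0, 225.0]] 0.25077867082711913
top tray 524 [ 497.4 -254.1] [200.4 161.2] 17.14 [[378.0, -207.0], [425.0, -361.0], [617.0, -302.0], [569.0, -148.0]] 0.02751551686896747
handle 35 [ 0.64206555 -0.0443258   0.24533198] [ 0.63575445 -0.04943247  0.23882374] [ 0.64825236 -0.03891395  0.24934125]
```

```bash
sleep 1
```

```text
(no output)
```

View pics/both.png

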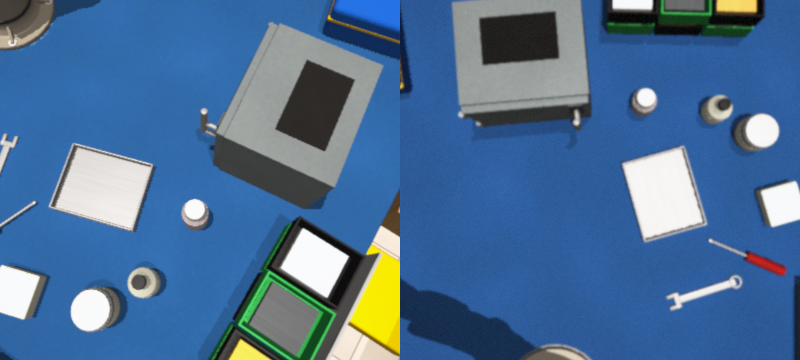

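The picture shows the cupboard (left crop around 300,100) shut, with its handle at about (205,125). The tray is at (105,185) and the short can at (195,212), with a free lane in front of the door. The scene and top views agree on the handle to within 1.5 mm.

```bash
cat >> h.py <<'E'
YAW=np.radians(6.66); HINGE=np.array([.6513,.1942])
def hp(x,y,th):
    a=YAW-th; return HINGE+np.array([[np.cos(a),-np.sin(a)],[np.sin(a),np.cos(a)]])@[x,y]
def handle(th): return hp(-.038,-.236,th)
G=.0613
E
python3 - <<'E'
from h import *
for th in (0,.5,1,1.45):
  for o in (np.pi/2,-np.pi/2):
    q=manip.ik([*handle(th),.30],down(YAW-th+o)); print(th,handle(th).round(3),o>0,None if q is None else np.round(q,2))
for y in(-.073,-.163):
  for o in (np.pi/2,-np.pi/2):
    q=manip.ik([*hp(.055,y,1.45),.27],down(YAW-1.45+o)); print(hp(.055,y,1.45),o>0,None if q is None else np.round(q,2))
E
```

```text
0 [ 0.641 -0.045] True [-0.42  0.47  0.54  1.67 -0.27  1.08  1.89]
0 [ 0.641 -0.045] False [-0.63  0.56  0.89  1.68 -0.48  1.13 -1.06]
0.5 [ 0.528 -0.01 ] True [-0.6   0.26  0.6   1.94 -0.18  0.99  1.27]
0.5 [ 0.528 -0.01 ] False [-1.04  0.53  1.29  1.96 -0.57  1.1  -1.45]
1 [0.445 0.074] True [-0.77  0.1   0.51  2.1  -0.06  0.96  0.46]
1 [0.445 0.074] False [-1.43  0.26  1.34  2.12 -0.31  0.98 -2.38]
1.45 [0.413 0.176] True [-0.95  0.1   0.44  2.1  -0.05  0.96 -0.24]
1.45 [0.413 0.176] False [-0.51  0.11 -0.03  2.07  0.    0.96  2.83]
[0.59325639 0.12359589] True [-0.71  0.44  0.54  1.79 -0.26  0.99  0.17]
[0.59325639 0.12359589] False [-1.12  0.76  1.27  1.81 -0.79  1.19 -2.49]
[0.50577294 0.10246193] True [-0.76  0.27  0.52  1.99 -0.17  0.92  0.09]
[0.50577294 0.10246193] False [-1.25  0.56  1.29  2.02 -0.63  1.05 -2.57]
```

Run:
```python
from h import *
s=manip.state(); p=s['tool_pos']
manip.line_to([p[0],p[1],.40],feed=.3)
q=down(YAW+np.pi/2); h=handle(0)
manip.reach([*h,.40],q)
c=shot('wrist'); cv2.imwrite('pics/w1.png',c['frame'])
P=cloud(c).reshape(-1,3); x,y,z=P.T
k=(z>.238)&(z<.256)&(np.hypot(x-h[0],y-h[1])<.02); p=P[k]
print('handle wrist',len(p),p.mean(0) if len(p) else '',p.min(0) if len(p) else '',p.max(0) if len(p) else '','exp',h, manip.state()['t'])
```

```text
handle wrist 331 [ 0.64037167 -0.04453897  0.24597353] [ 0.63465734 -0.05127081  0.23805026] [ 0.64869457 -0.03785719  0.24855807] exp [ 0.64092708 -0.04461458] 4.625
```

```bash
cat > scan.py <<'E'
from h import *
import sys
ux=np.array([np.cos(YAW),np.sin(YAW),0])
def st():
    s=manip.state(); return s['tool_pos'],s['ft_force'],s['t']
def scan(lifts,base,z0,f0):
    for L in lifts:
        manip.line_to([base[0],base[1],z0+L],feed=.05)
        for d in (.003,.006,.009):
            manip.line_to([*(base-d*ux)[:2],z0+L],feed=.04)
            p,f,t=st(); F=(f-f0)@ux; mv=-(p-base)@ux
            if F>11: break
        print(f'L{L*1e3:.0f} real {1e3*(p[2]-z0):.1f} d{d*1e3:.0f} moved {mv*1e3:.1f} F {F:.1f} fz {(f-f0)[2]:.1f} t {t:.2f}')
        if d==.009 and F<11: return L
        if abs(F)>22: break
    return None
E
python3 - <<'E'
from scan import *
h=handle(0)
manip.line_to([*h,.222+G],feed=.15)
f0=st()[1]
print(manip.grip(.008,squeeze=45)); p,f,t=st(); print(p,f-f0,t,manip.state()['finger_gap'])
base=np.array([*h,0]); z0=.222+G
np.save('f0.npy',f0)
print(scan([.010,.013,.016,.019],base,z0,f0))
E
```

```text
False
[ 0.64092369 -0.04455807  0.28328571] [-1.06065188  0.27846911 -0.19193333] 6.6833 0.013333742770887518
L10 real 10.2 d6 moved 2.8 F 14.5 fz -14.5 t 7.53
L13 real 13.3 d6 moved 2.9 F 16.0 fz -17.5 t 8.32
L16 real 16.5 d6 moved 2.9 F 15.6 fz -15.1 t 9.10
L19 real 19.5 d6 moved 2.9 F 15.9 fz -14.9 t 9.88
None
```

Run:
```python
from scan import *
h=handle(0); base=np.array([*h,0]); z0=.222+G; f0=np.load('f0.npy')
print(scan(np.arange(.022,.054,.003),base,z0,f0))
```

```text
L22 real 22.5 d6 moved 3.0 F 16.7 fz -15.6 t 10.67
L25 real 25.3 d6 moved 3.1 F 16.2 fz -16.0 t 11.45
L28 real 29.5 d9 moved 8.0 F 2.9 fz 0.1 t 12.48
0.027999999999999997
```

Run:
```python
from scan import *
z=.222+G+.029; f0=np.load('f0.npy')
for th in [.06,.1,.15,.22,.3,.4,.5,.6,.7,.8,.9,1.0,1.1,1.2,1.3,1.4,1.48]:
    if th>.4: z=max(z-.004,.222+G+.004)
    manip.line_to([*handle(th),z],feed=.1,rot=down(YAW-th+np.pi/2))
    p,f,t=st(); print(th,(p[:2]-handle(th)).round(4),p[2].round(4),(f-f0).round(1),round(t,2),manip.state()['finger_gap'].round(4))
    if np.linalg.norm((f-f0)[:2])>22: print('STOP'); break
```

```text
Traceback (most recent call last):
AttributeError: 'float' object has no attribute 'round'
```

Run:
```python
from scan import *
z=.222+G+.029; f0=np.load('f0.npy')
for th in [.1,.15,.22,.3,.4,.5,.6,.7,.8,.9,1.0,1.1,1.2,1.3,1.4,1.48]:
    if th>.4: z=max(z-.004,.222+G+.004)
    manip.line_to([*handle(th),z],feed=.1,rot=down(YAW-th+np.pi/2))
    p,f,t=st(); print(th,(p[:2]-handle(th)).round(4),p[2].round(4),(f-f0).round(1),round(t,2),round(manip.state()['finger_gap'],4))
    if np.linalg.norm((f-f0)[:2])>22: print('STOP'); break
```

```text
0.1 [-0.0007  0.0002] 0.3118 [-0.9  3.5 -7.8] 12.98 0.0135
0.15 [-0.0003  0.0002] 0.3121 [-1.5  3.2 -8.7] 13.25 0.0133
0.22 [-0.      0.0003] 0.3123 [-0.7  3.4 -7.7] 13.57 0.0134
0.3 [0.0002 0.0003] 0.3124 [ 0.8  4.6 -8.2] 13.91 0.0135
0.4 [0.0004 0.0003] 0.3126 [ 0.8  4.7 -6.7] 14.3 0.0133
0.5 [0.0006 0.0002] 0.3086 [ 0.9  4.6 -6.8] 14.69 0.0134
0.6 [0.0008 0.0001] 0.3048 [ 1.7  3.9 -7. ] 15.08 0.0137
0.7 [ 0.001 -0.   ] 0.3009 [ 2.5  4.7 -6.2] 15.47 0.013
0.8 [ 0.0011 -0.0002] 0.297 [ 2.4  4.3 -6.5] 15.87 0.0132
0.9 [ 0.0011 -0.0002] 0.2929 [ 2.6  4.5 -5.9] 16.26 0.0136
1.0 [ 0.0011 -0.0003] 0.2889 [ 3.6  2.6 -6.1] 16.65 0.0133
1.1 [ 0.0011 -0.0004] 0.2879 [ 3.5  2.9 -5.9] 17.04 0.013
1.2 [ 0.0011 -0.0004] 0.2878 [ 3.8  2.9 -5.4] 17.43 0.0135
1.3 [ 0.0011 -0.0006] 0.2877 [ 4.5  3.1 -5.3] 17.82 0.0131
1.4 [ 0.0011 -0.0007] 0.2877 [ 4.   1.8 -6.4] 18.22 0.0132
1.48 [ 0.001  -0.0007] 0.2876 [ 3.9  1.6 -5.8] 18.56 0.0137
```

Run:
```python
from h import *
manip.grip(.07); p=manip.state()['tool_pos']
manip.line_to([p[0],p[1],.40],feed=.3)
th=1.48; r=hp(.055,-.118,th)
manip.reach([*r,.42],down(YAW-th+np.pi/2)); print('rack',r,manip.state()['t'])
for cam in ['scene','top','wrist']:
    c=shot(cam); P=cloud(c).reshape(-1,3); cv2.imwrite(f'pics/{cam}2.png',c['frame'])
    x,y,z=P.T
    k=(z>.222)&(z<.24)&(np.hypot(x-r[0],y-r[1])<.11); p=P[k]
    n=np.array([np.cos(YAW-th),np.sin(YAW-th)]); d=(p[:,:2]-HINGE)@n; p=p[d>.022]
    if len(p)>10: print(cam,'cap',len(p),p.mean(0),np.percentile(p,2,0),np.percentile(p,98,0),cv2.minEnclosingCircle(p[:,:2].astype(np.float32)))
    p=P[(z>.236)&(z<.256)&(np.hypot(x-HINGE[0],y-HINGE[1])<.28)&(((P[:,:2]-HINGE)@n)<.03)&(x<HINGE[0]-.02)]
    if len(p)>10: print(' door',cv2.minAreaRect((p[:,:2]*1000).astype(np.float32)))
    k=(z>.12)&(z<.14)&(np.hypot(x-r[0],y-r[1])<.09); p=P[k]
    if len(p)>10: print(' jar',len(p),p.mean(0))
a=[cv2.imread(f'pics/{k}2.png') for k in('scene','wrist')]
cv2.imwrite('pics/both2.png',np.hstack([a[0][60:460,200:600],cv2.resize(a[1],(400,400))]))
for y in (-.073,-.163): print(hp(.055,y,th))
```

```text
rack [0.5471257  0.11611854] 20.7333
scene cap 310 [0.58965903 0.12175894 0.23024782] [0.57085803 0.10401794 0.22367686] [0.60832862 0.14239638 0.23375409] ((0.5884843468666077, 0.12412168085575104), 0.022074846550822258)
 door ((508.3273620605469, 172.1807861328125), (245.19003295898438, 57.54941940307617), 12.306120872497559)
 jar 710 [0.52374677 0.11788857 0.13028185]
top cap 267 [0.59114178 0.12060297 0.23088283] [0.57184025 0.10470603 0.22453523] [0.60944567 0.13641575 0.23524178] ((0.5910754799842834, 0.12351933121681213), 0.020575737580657005)
 door ((417.4223327636719, 155.35903930664062), (54.28892517089844, 62.71522903442383), 12.907301902770996)
 jar 461 [0.51476807 0.10620552 0.13067246]
wrist cap 2193 [0.58883046 0.12587321 0.23176554] [0.57039116 0.10670532 0.22556607] [0.60775407 0.14413322 0.23359213] ((0.5896060466766357, 0.12487780302762985), 0.020854398608207703)
 door ((509.061279296875, 176.2808837890625), (243.70416259765625, 62.899208068847656), 11.842933654785156)
 jar 2012 [0.51133674 0.11098778 0.13201025]
[0.59116471 0.12536871]
[0.50308669 0.10686837]
```

```bash
sleep 1
```

```text
(no output)
```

View pics/both2.png

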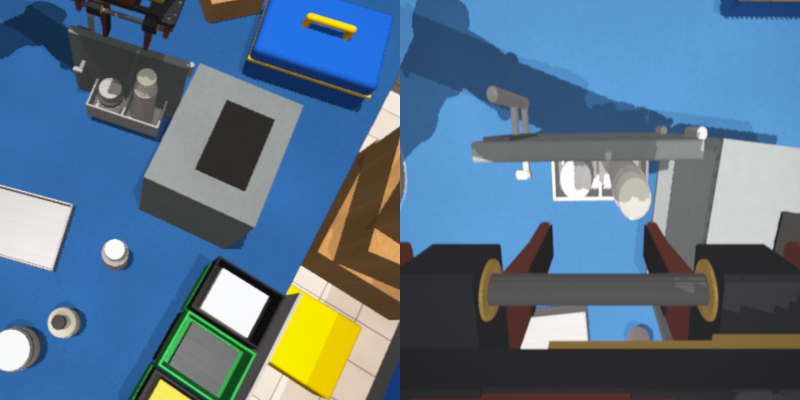

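The cap is in the cell next to the hinge. The scene and wrist views put it at about (0.589, 0.125) with its top at 0.231, and the jar is in the outer cell. Next I grasp the can.

Run:
```python
from h import *
th=1.48; q=down(YAW-th+np.pi/2); C=[.5895,.1245]
manip.grip(.072)
manip.line_to([*C,.36],feed=.25,rot=q)
manip.line_to([*C,.21+G],feed=.1); s=manip.state(); print('pos',s['tool_pos'],s['ft_force'])
print(manip.grip(.03,squeeze=30)); s=manip.state(); print('gap',s['finger_gap'],s['finger_force'],s['ft_force'],s['t'])
if s['finger_gap']>.037:
    manip.line_to([*C,.23+G],feed=.06); s=manip.state(); print(s['finger_gap'],s['ft_force'])
    manip.line_to([*C,.37+G],feed=.15); s=manip.state(); print(s['finger_gap'],s['ft_force'],s['t'])
    c=shot('scene'); cv2.imwrite('pics/s3.png',c['frame'][40:400,160:560])
    T=[.496,-.254]
    for y in (0,-.25,-.5,-.8): 
        j=manip.ik([*T,.25],down(YAW-th+np.pi/2+y)); print(y,None if j is None else j.round(2))
```

```text
pos [0.58989948 0.12439    0.27193419] [ 0.04674921  0.42553833 -0.57445234]
False
gap 0.04145999980892569 29.98540610074997 [0.74621146 0.52460178 0.20557267] 23.2
0.04154743594370569 [ 0.02760834  0.28663335 -3.50369751]
0.04181591950332793 [-0.25682897  0.48061564 -3.39793019] 24.7667
0 [-0.38  0.52  1.    1.94 -0.53  0.97  1.08]
-0.25 [-0.34  0.49  0.94  1.94 -0.48  0.96  0.78]
-0.5 [-0.31  0.47  0.89  1.94 -0.45  0.95  0.5 ]
-0.8 [-0.29  0.46  0.86  1.93 -0.43  0.94  0.18]
```

```bash
sleep 1
```

```text
(no output)
```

View pics/s3.png

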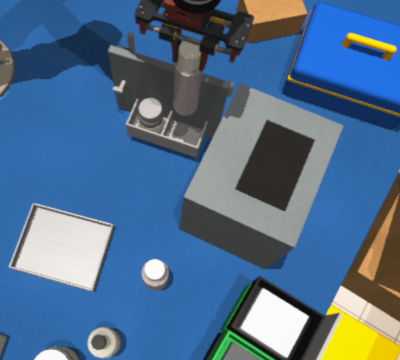

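The picture shows the can hanging upright in the gripper at (187,85). The jar is still in the rack at (150,110), and the tray is empty at (62,247). Now I move the can to the tray.

Run:
```python
from h import *
th=1.48; T=[.496,-.254]; q=down(YAW-th+np.pi/2-.25); z0=.174+.005+G
manip.line_to([*T,.37+G],feed=.2,rot=q)
s=manip.state(); f0=s['ft_force']; print('gap',s['finger_gap'],f0,s['t'])
manip.line_to([*T,z0+.04],feed=.15)
manip.line_to([*T,z0+.004],feed=.05)
for k in range(8):
    manip.line_to([*T,z0+.003-.001*k],feed=.02); s=manip.state(); dz=s['ft_force'][2]-f0[2]
    if dz>2.5: break
print(k,dz,s['tool_pos'],s['t'])
if dz>2:
    manip.grip(.065); manip.dwell(.2); 
    p=manip.state()['tool_pos']; manip.line_to([p[0],p[1],.33],feed=.08); manip.line_to([p[0],p[1],.42],feed=.2)
    c=shot('scene'); cv2.imwrite('pics/s4.png',c['frame'][40:400,160:560]); P=cloud(c).reshape(-1,3)
    p=P[(P[:,2]>.185)&(P[:,2]<.215)&(np.hypot(P[:,0]-T[0],P[:,1]-T[1])<.06)]; print('cap',len(p),p.mean(0) if len(p) else '',manip.state()['t'])
```

```text
gap 0.041863875823386854 [ 0.22372139  0.25272119 -3.15023486] 26.9167
5 10.734024960715157 [ 0.49638034 -0.25441898  0.23929883] 30.4417
cap 233 [ 0.50473223 -0.25584098  0.19767301] 33.1667
```

```bash
sleep 1
```

```text
(no output)
```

View pics/s4.png

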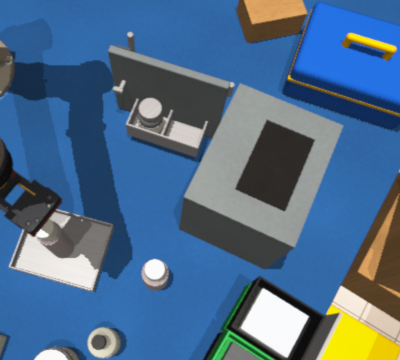

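The can stands upright in the tray at (55,240), the door is wide open, the jar is in the rack at (150,110), and the gripper is clear.

```bash
python3 -c "
from station import manip
print(manip.job_done())"
```

```text
the job is handed in; nothing more can be done
None
```

I handed the job in at about 33 s of the 64 s allowed: the last picture shows the tall can upright in the drip tray, the door wide open, the jar still in its rack and nothing knocked over; no verdict came back.

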